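# Load a milk tin through the one-way gate of the stock chute

### The arm

A 6-joint arm with a two-finger parallel gripper is mounted at the origin on a cart in front of the work surface, level with it; the furniture and walls round the work are solid. World frame = base frame: x ahead of the robot, y to its left, z up, the work surface at z = 0. Lengths are in m, angles in degrees, forces in N, time in s.
With the tool pointing down it reaches from about 0.375 to 0.975 m from the base axis. Payload 3.8 kg.
Tool frame: the origin (TCP) lies midway between the tips of the shut fingers; the grasp point (between the pads) lies 19 mm behind it; z points along the fingers, y is the line along which they close (so a half turn about z gives the same grasp; the last joint's range is limited). The gripper opens to 85 mm and grips with 20 to 120 N. Pads are 22 mm wide; open, the fingers measure 114 mm over their backs; the gripper's body (76 mm by 85 mm) begins 54 mm behind the grasp point. The pads swing forward as they close: fully open they stand 13 mm farther back than shut.
Start: joints at [-2.114, 15.12, 91.902, -0, 72.978, -2.114], TCP at [0.675, -0, 0.231] pointing down, gripper open.
Joint ranges: [-150.88, 150.88], [-54.13, 125.18], [17.81, 147.31], [-75.09, 255.09], [0, 152.58], [-146.25, 146.25]. Speed limits (degrees/s): [147.25, 147.25, 180, 180, 180, 180].

### API

Orientations are given as a 3x3 rotation matrix whose columns are the frame's x, y, z axes.
In Python, from workcell import manip, camera, camera_info, spotter gives the robot as it stands. The module is installed in compiled form; this text tells all that it offers.
- The arm moves only by the tool send_rows, never from a script. Its argument "moves" is a list of rows, each a list of 4 numbers: the shift along the tool's x, y, z in m, then the turn about the tool's z in rad. A call has 1 to 12 rows; each row shifts and turns the commanded pose from where the row before left it, along the tool's axes as they then stand; what a row does not reach is not made up. A row lasts 1/10 s, in which the tool goes at most 50 mm and 8.59 degrees, less where a joint would pass 70% of its speed; a pose out of reach is approached as far as the arm can. A call with a gripper value outside its range is refused whole. "jaw" is the finger opening in m, from 0 to 0.0854, set as the call begins (left out, the last holds). The fingers move at their own pace and stop on an object; the grip force is fixed at half the most. Time passes only in rows, so rows that do not move let the fingers close. It gives the time, the measured TCP pose, the force, the opening and the grip force at its end, in the units of the state.
- manip.get_obs(): the state, without advancing time (a new reading comes with each control period).
- camera(name): name is "scene" or "side" or "wrist"; returns the picture (400x640x3 uint8, red, green, blue); there is no depth.
- camera_info(name): a dict with "fx", "fy", "cx", "cy" (pixels), "R" (3x3) and "t" (3): a world point X has camera coordinates R X + t. Camera axes: x right, y down, z forward; pixel columns grow to the right and rows downward; lengths in m; the calibration is good to about 2 mm. A picture is of the moment at which its call begins: read the wrist's pose just before it. camera_info takes no time and is no camera call; for the wrist camera it gives the pose at the moment of the call.
- manip.sign_off(): hands the job in; it is judged then, once.
Trained networks look in the newest picture that a camera, given by its name, has taken for a name from the list of things; names that differ only in an ending like _2 or _b are one class to them, and where a whole thing is asked for, a point or a joint stands for the part that bears it (a point fixed in the world has none). Each returns a list of dicts, best first, with "confidence" (0 to 1); they miss things now and then, are a little off and sometimes report something else, mostly with a low value. They report only what shows in the picture. A call takes as long as a camera call. They do not tell look-alikes from the thing itself.
- spotter.search_frame(camera, name): "pixel" ([column, row] in pixels, amid what is visible of it).
The state is a dict: "clock": time; "joint_positions": joint angles; "qvel": joint speeds; "effort": joint torques, N m; "tcp_pos": TCP position; "tcp_rot": TCP orientation; "force": force on the tool from outside, world axes, zero at the start; "torque": the same for the moment, N m; "width": finger opening in m; "gripper_force": force on a finger pad.
Only numpy, scipy, OpenCV 4.12 (cv2) and the standard library are available. Lean on these libraries where they do the work, as an engineer would, in place of code of your own. Each camera call takes 0.05 s, during which the arm holds its last target. There are 200 camera calls.

### The job

Load the milk tin into the steel stock chute: stand it on the worktop in the chute's mouth and slide it, upright and never lifted, through the sprung one-way gate, on until it presses gently but firmly on the sprung pad at the far end (so that the pad gives about two to five millimetres; do not ram it). Then let go, leaving the tin standing between the pad and the gate, with the gate sprung fully shut behind it. Leave the jar, the mug and the shakers where they are.

Things in the scene. Friction and masses are not known exactly. Their poses are not given: they have to be found in the camera images.
- milk_tin: the tin to load: a small round printed food tin, 57 mm across, 72 mm tall, 0.13 to 0.25 kg; stands left of the chute. Origin: centre of its underside; z up
- chute: low chute of bent steel strip, fixed to the worktop, no floor (the tin slides on the worktop). Origin: on the worktop, middle of the gate's line; x along the chute in the loading direction (away from the robot), y left, z up. Rails 24 mm high, x -85 to +210 mm; inner faces at y +33 and -33 before the gate, +33 and -39 mm beyond. Over 16 N between tin and chute (rails, gate, pad) is ramming
- chute_mouth (a point): point on the worktop in the chute's mouth, 60 mm before the gate's line (chute x = -60 mm, y = 0): a tin centred here stands free of gate and rails. The rails flare outward from chute x = -85 to -113 mm. Fingers kept 30 mm above the worktop clear all of the chute. Held fore and aft (fingers closing along the chute) the tin stays upright under load; held by its sides it tips
- chute_end (a point): middle of the chute's fixed end bridge, chute x = 215 mm, 26 mm high. Before it a sliding stop block (to 28 mm high) carries a black rubber pad, 44 mm wide, 4 to 26 mm above the worktop. The pad's face stands 103 to 143 mm beyond the gate's line, not measured: feel for it. It gives from 2 N, 1 mm per 2 N more, bottoms at 10 mm and returns slowly
- gate (a joint): one-way gate: steel flap 46 mm long, to 22 mm high, across most of the chute; upright hinge at its right end (chute x = 0, y = -36 mm). 0 = shut (straight across). Grows to 1.5 rad as it swings into the chute, away from the robot; cannot swing the other way. A light spring (the tin needs 1 to 4 N) snaps it shut once the tin's centre is 66 mm beyond the gate's line
- gate_tip (a point): the free end of the gate's flap, 22 mm above the worktop
- jam_jar: bystander: glass jam jar with a dark lid, 63 x 68 mm, 115 mm tall, near the tin (their places may be swapped). Origin: centre of its underside
- salt_shaker: bystander: glass shaker with a grey cap, 44 mm across, 90 mm tall, behind the tin. Origin: centre of its underside
- pepper_shaker: bystander: a second such shaker, 44 mm across, 90 mm tall. Origin: centre of its underside
- mug_a: bystander: white mug, 84 mm across, 93 mm tall, right of the chute. Origin: centre of its underside
Mind the look-alikes: they are no part of the job. What is shaped like the milk_tin but red is not meant.

How it is judged (in metres and radians):
On the way, in this order (a step that is already met when the one before it is completed fails the run):
1. the tin, standing on the worktop, pushes the gate open (value of joint gate above 0.35 rad and x of milk_tin in the frame of chute between -0.03 and 0.03 m and height (world z) of milk_tin below 0.01 m and angle between milk_tin's own z axis and vertical below 0.15 rad and horizontal distance between milk_tin and chute below 0.032 m), for 0.1 s.
2. beyond the shut gate, the tin presses the sprung pad with at least 4 N (x of milk_tin in the frame of chute above 0.06 m and value of joint gate below 0.12 rad and contact force between milk_tin and chute above 4 N), for 0.2 s.
At the end, for the whole second after the job is handed in: The tin stands upright on the worktop (within 0.08 rad, underside below 4 mm), at rest, in the chute between the gate and the pad (its centre 60 to 136 mm beyond the gate's line and between 13 mm right and 8 mm left of the chute's middle), and the gate is shut behind it (below 0.06 rad) (x of milk_tin in the frame of chute between 0.06 and 0.136 m and y of milk_tin in the frame of chute between -0.013 and 0.008 m and height (world z) of milk_tin below 0.004 m and angle between milk_tin's own z axis and vertical below 0.08 rad and value of joint gate below 0.06 rad and linear speed of milk_tin below 0.01 m/s); the robot touches nothing.
It fails at once if the tin rams the chute: more than 16 N between them (contact force between milk_tin and chute above 16 N).
It fails at once if at or beyond the gate, the tin is lifted inside the chute or lowered into it from above (x of milk_tin in the frame of chute between -0.03 and 0.2 m and y of milk_tin in the frame of chute between -0.04 and 0.035 m and height (world z) of milk_tin between 0.012 and 0.045 m).
It fails at once if the jar, the mug or a shaker is moved by more than 25 mm (distance of any of jam_jar, salt_shaker, pepper_shaker, mug_a from where it was at the start of the episode above 0.025 m).
It also fails if it takes over 58 s, if anything falls off the work surface, if the arm or the gripper's body presses on something with over 40 N, if the wrist force passes 120 N, or if a joint passes its speed limit or range.

## Working session

There is one attempt and no reset: what is moved stays moved. The work goes in short steps, Python scripts to look and compute and a tool call to move; the robot and the scene stay as the last step left them, time stands still between calls to the robot, and variables do not carry over. Pictures are saved under pics/ and viewed, at most 10 in all, crops included, and the job is handed in when it is done.

Besides the shell and the picture viewer there is one more tool, called after ">>>" by a JSON object that holds its "fn" and its "kwargs", one argument or row to a line. send_rows: Moves the arm, as the interface text tells. Its arguments: {"type":"object","properties":{"moves":{"type":"array"},"jaw":{"type":"number"}},"required":["moves"]}

```bash
mkdir -p pics; cat > h.py <<'E'
import numpy as np, cv2
from workcell import manip, camera, camera_info, spotter
def ray(info,px):
    R=np.array(info["R"]);t=np.array(info["t"])
    d=R.T@np.array([(px[0]-info["cx"])/info["fx"],(px[1]-info["cy"])/info["fy"],1]);return -R.T@t,d
def atz(info,px,z):
    o,d=ray(info,px);return o+d*(z-o[2])/d[2]
def proj(info,X):
    c=np.array(info["R"])@np.array(X)+np.array(info["t"]);return np.array([info["fx"]*c[0]/c[2]+info["cx"],info["fy"]*c[1]/c[2]+info["cy"]])
def save(n,im): cv2.imwrite("pics/"+n,cv2.cvtColor(im,cv2.COLOR_RGB2BGR))
E
python3 - <<'E'
from h import *
np.set_printoptions(precision=3,suppress=True)
print(manip.get_obs())
ims=[]
for c in("scene","side"):
    im=camera(c);i=camera_info(c);print(c,"pos",-np.array(i["R"]).T@i["t"]);save(c+"0.png",im)
    for n in("milk_tin","chute_mouth","chute_end","gate_tip","gate","jam_jar","salt_shaker","mug_a"):
        print(n,[(np.round(d["pixel"]).tolist(),round(d["confidence"],2),atz(i,d["pixel"],.03).round(3).tolist()) for d in spotter.search_frame(c,n)[:4]])
E
```

```text
{'clock': 0.0, 'joint_positions': array([-2.115, 15.17 , 91.981,  0.   , 72.976, -2.113]), 'qvel': array([-0.045,  0.006, -0.03 , -0.084,  0.019,  0.02 ]), 'effort': array([  0.001, -51.512, -36.731,  -0.   ,   0.013,   0.   ]), 'tcp_pos': array([0.674, 0.   , 0.23 ]), 'tcp_rot': array([[ 0.   ,  1.   , -0.002],
       [ 1.   , -0.   ,  0.   ],
       [ 0.   , -0.002, -1.   ]]), 'force': array([-0.328,  0.352,  0.572]), 'torque': array([-0.005,  0.022,  0.063]), 'gripper_force': 0.0, 'width': 0.08576932131332335}
scene pos [-0.432  1.029  0.835]
milk_tin [([260.0, 286.0], 0.88, [0.432, 0.44, 0.03]), ([276.0, 263.0], 0.78, [0.486, 0.342, 0.03]), ([318.0, 250.0], 0.71, [0.447, 0.211, 0.03])]
chute_mouth [([332.0, 215.0], 0.87, [0.566, 0.028, 0.03])]
chute_end [([333.0, 217.0], 0.65, [0.556, 0.037, 0.03]), ([387.0, 172.0], 0.21, [0.658, -0.379, 0.03])]
gate_tip [([351.0, 217.0], 0.5, [0.512, -0.008, 0.03])]
gate []
jam_jar [([297.0, 232.0], 0.67, [0.567, 0.187, 0.03])]
salt_shaker [([236.0, 230.0], 0.8, [0.72, 0.317, 0.03])]
mug_a [([390.0, 173.0], 0.7, [0.643, -0.378, 0.03]), ([351.0, 215.0], 0.41, [0.519, -0.015, 0.03])]
side pos [0.464 1.009 0.797]
milk_tin [([367.0, 248.0], 0.96, [0.431, 0.223, 0.03]), ([360.0, 311.0], 0.9, [0.437, 0.435, 0.03]), ([344.0, 275.0], 0.82, [0.484, 0.332, 0.03])]
chute_mouth [([321.0, 202.0], 0.76, [0.587, 0.04, 0.03])]
chute_end [([321.0, 203.0], 0.72, [0.588, 0.043, 0.03])]
gate_tip []
gate []
jam_jar [([327.0, 233.0], 0.97, [0.549, 0.182, 0.03])]
salt_shaker [([263.0, 258.0], 0.67, [0.707, 0.307, 0.03])]
mug_a [([328.0, 142.0], 0.95, [0.615, -0.359, 0.03])]
```

View pics/scene0.png

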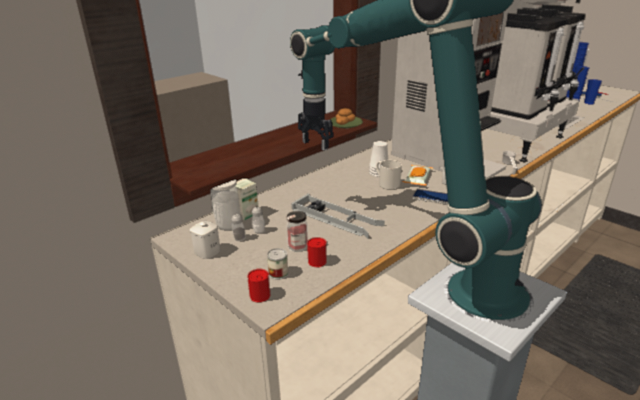

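View pics/side0.png

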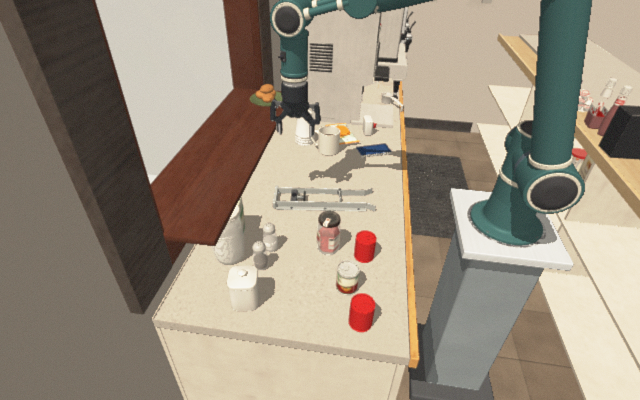

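Both pictures show the chute (side 275–373 × 188–210) with its far end at left. There are three candidates for the tin: a red tin at side (361,312) / scene (259,286), a red tin at side (366,247) / scene (318,252), and the printed tin at side (347,277) / scene (277,264). I choose the printed one, and will check it in a close crop.

```bash
python3 - <<'E'
from h import *
np.set_printoptions(precision=4,suppress=True)
a=camera_info("scene");b=camera_info("side")
def tri(p,q):
    o1,d1=ray(a,p);o2,d2=ray(b,q);s=np.linalg.lstsq(np.c_[d1,-d2],o2-o1,rcond=None)[0]
    return (o1+s[0]*d1+o2+s[1]*d2)/2,np.linalg.norm(o1+s[0]*d1-o2-s[1]*d2)
for n,p,q in(("tin",(276.5,263),(346,276)),("jar",(297,232),(328,233)),("red near",(318,251),(366,248)),("red far",(260,286),(361,311)),("pepper",(258,222),(269,238)),("salt",(238,230),(260,256))): print(n,*tri(p,q))
im=camera("wrist");w=camera_info("wrist");print({k:np.array(v) for k,v in w.items()});save("w0.png",im)
s=cv2.cvtColor(cv2.imread("pics/side0.png"),cv2.COLOR_BGR2RGB)
c=cv2.resize(s[220:345,235:395],None,fx=4,fy=4,interpolation=3)
save("crop.png",c)
E
```

```text
tin [0.4788 0.3431 0.0363] 0.004842371245179227
jar [0.5435 0.2067 0.0522] 0.0027846573494241366
red near [0.4333 0.2249 0.0363] 0.00712045214430094
red far [0.4341 0.4383 0.0302] 0.004183687848092363
pepper [0.7091 0.2346 0.0322] 0.0028088155059018296
salt [0.7147 0.3104 0.0333] 0.006036823963415
{'fx': array(275.405), 'fy': array(275.405), 'cx': array(314.9553), 'cy': array(196.9188), 'R': array([[ 1.    ,  0.0004,  0.0006],
       [ 0.0002, -0.9445,  0.3286],
       [ 0.0007, -0.3286, -0.9445]]), 't': array([-0.6763, -0.0425,  0.3806])}
```

View pics/crop.png

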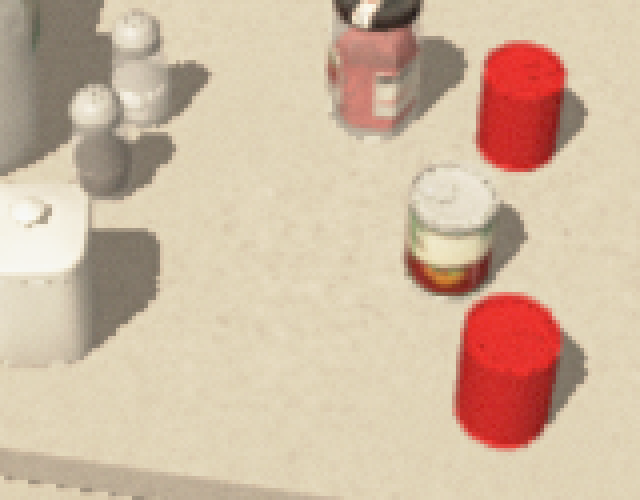

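View pics/w0.png

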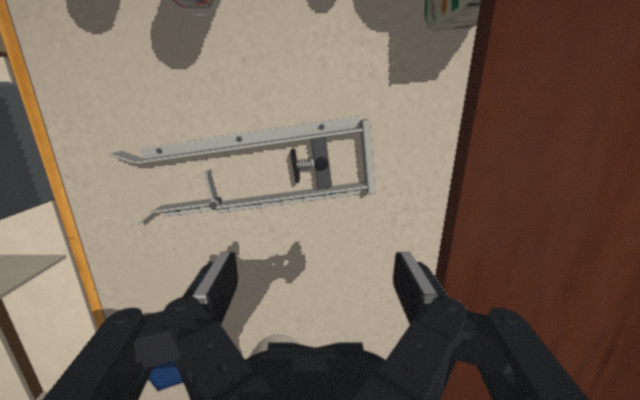

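The crop confirms the printed tin at side (347,277), with plain red tins on either side. The wrist view shows the whole chute: hinge (214,204), gate tip (209,172), end bridge (369,157), pad face (291,166).

```bash
python3 - <<'E'
from h import *
np.set_printoptions(precision=4,suppress=True)
w=camera_info("wrist")
im=cv2.imread("pics/w0.png")
save("w0c.png",cv2.resize(im[100:240,100:390],None,fx=2.7,fy=2.7,interpolation=3)[:,:,::-1])
for n,p,z in(("bridge",(369,157),.026),("hinge",(214,204),.024),("tip",(209,172),.022),("Lnear",(145,158),.024),("Lfar",(362,127),.024),("Rnear",(160,210),.024),("Rfar",(366,187),.024),("pad",(291,166),.026)):
    print(n,atz(w,p,z))
E
```

```text
bridge [0.7451 0.018  0.026 ]
hinge [ 0.5393 -0.0467  0.024 ]
tip [ 0.5373 -0.0026  0.022 ]
Lnear [0.4584 0.0163 0.024 ]
Lfar [0.7344 0.055  0.024 ]
Rnear [ 0.4644 -0.0555  0.024 ]
Rfar [ 0.7441 -0.0225  0.024 ]
pad [0.6454 0.0063 0.026 ]
```

View pics/w0c.png

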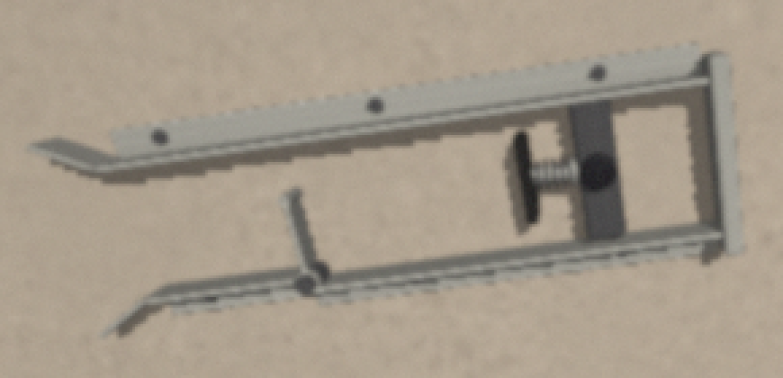

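The origin of the chute is near (0.533, -0.011) with a yaw of about 8° (hinge, bridge and rails agree; the pad face is about 0.11 m beyond the gate). The tin is at (0.479, 0.343). I turn the tool to the chute's axis and move above the tin.

>>> {"fn": "send_rows", "kwargs": {
  "moves": [
    [0,0,0,-0.139],
    [0.037,-0.0146,0,0],
    [0.037,-0.0146,0,0],
    [0.037,-0.0146,0,0],
    [0.037,-0.0146,0,0],
    [0.037,-0.0146,0,0],
    [0.037,-0.0146,0,0],
    [0.037,-0.0146,0,0],
    [0.037,-0.0146,0,0],
    [0.037,-0.0146,0,0],
    [0.034,-0.0146,0,0],
    [0,0,0,0]
  ],
  "jaw": 0.0854
}}

```text
clock: 2.15
tcp_pos: [0.4772, 0.3468, 0.2315]
tcp_rot: [[-0.143, 0.99, -0.001], [0.99, 0.143, 0.002], [0.002, -0.0, -1.0]]
force: [0.7, 0.3, 0.1]
width: 0.0849
gripper_force: 0.0
```

```bash
python3 - <<'E'
from h import *
np.set_printoptions(precision=4,suppress=True)
o=manip.get_obs();print(o["tcp_pos"],o["tcp_rot"],o["clock"])
w=camera_info("wrist");im=camera("wrist");save("w1.png",im)
print(spotter.search_frame("wrist","milk_tin"))
p=proj(w,[.479,.343,.072]);print(p)
g=cv2.cvtColor(im,cv2.COLOR_RGB2GRAY)
E
```

```text
[0.4772 0.3468 0.2315] [[-0.143   0.9897 -0.0007]
 [ 0.9897  0.143   0.0018]
 [ 0.0019 -0.0005 -1.    ]] 2.15
[{'pixel': [284.5, 78.8], 'confidence': 0.87}, {'pixel': [275.1, 254.1], 'confidence': 0.86}, {'pixel': [310.3, 176.6], 'confidence': 0.72}]
[315.0274 183.8865]
```

View pics/w1.png

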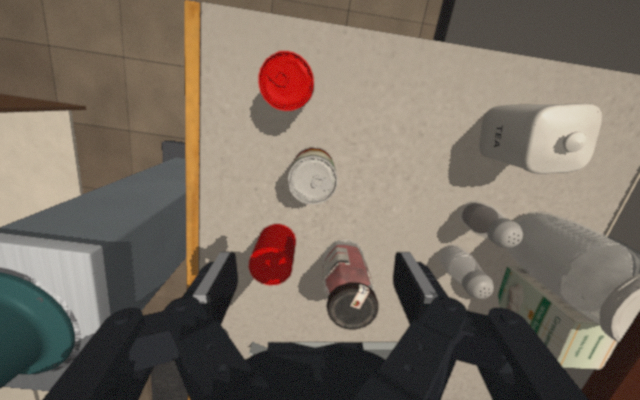

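The wrist view shows the printed tin's top centred at (312,181), within 3 px of the prediction, so the tool is already nearly over it. I descend and grip.

>>> {"fn": "send_rows", "kwargs": {
  "moves": [
    [-0.001,-0.002,0.04,0],
    [0,0,0.04,0],
    [0,0,0.04,0],
    [0,0,0.04,0],
    [0,0,0.025,0],
    [0,0,0.0125,0],
    [0,0,0,0],
    [0,0,0,0]
  ]
}}

```text
clock: 3.05
tcp_pos: [0.479, 0.342, 0.0349]
tcp_rot: [[-0.138, 0.99, 0.002], [0.99, 0.138, 0.001], [0.001, 0.002, -1.0]]
force: [0.4, 0.1, 1.0]
width: 0.0851
gripper_force: 0.0
```

>>> {"fn": "send_rows", "kwargs": {
  "moves": [
    [0,0,0,0],
    [0,0,0,0],
    [0,0,0,0],
    [0,0,0,0],
    [0,0,0,0],
    [0,0,0,0]
  ],
  "jaw": 0.04
}}

```text
clock: 3.65
tcp_pos: [0.4789, 0.3429, 0.0361]
tcp_rot: [[-0.139, 0.99, 0.003], [0.99, 0.139, 0.002], [0.001, 0.003, -1.0]]
force: [-1.8, -1.5, 6.3]
width: 0.0562
gripper_force: 64.4
```

>>> {"fn": "send_rows", "kwargs": {
  "moves": [
    [0,0,-0.02,0],
    [0,0,-0.04,0],
    [0,0,-0.045,0],
    [0,0,-0.045,0],
    [0,0,-0.02,0],
    [0,0,0,0]
  ]
}}

```text
clock: 4.25
tcp_pos: [0.4803, 0.3437, 0.2092]
tcp_rot: [[-0.139, 0.99, 0.008], [0.99, 0.139, 0.005], [0.004, 0.009, -1.0]]
force: [0.6, 0.0, -2.8]
width: 0.0562
gripper_force: 64.4
```

>>> {"fn": "send_rows", "kwargs": {
  "moves": [
    [-0.02,-0.003,0,0],
    [-0.037,-0.006,0,0],
    [-0.04,-0.006,0,0],
    [-0.04,-0.006,0,0],
    [-0.04,-0.006,0,0],
    [-0.04,-0.006,0,0],
    [-0.04,-0.006,0,0],
    [-0.04,-0.006,0,0],
    [-0.04,-0.006,0,0],
    [-0.02,-0.003,0,0],
    [0,0,0,0],
    [0,0,0,0]
  ]
}}

```text
clock: 5.45
tcp_pos: [0.4718, -0.0195, 0.2015]
tcp_rot: [[-0.137, 0.991, -0.004], [0.991, 0.137, 0.001], [0.001, -0.004, -1.0]]
force: [0.2, 0.7, -2.2]
width: 0.0559
gripper_force: 64.4
```

```bash
python3 - <<'E'
from h import *
np.set_printoptions(precision=4,suppress=True)
o=manip.get_obs();print(o["tcp_pos"],o["tcp_rot"],o["clock"],o["width"])
w=camera_info("wrist");im=camera("wrist");np.savez("w2.npz",im=im,**{k:np.array(v) for k,v in w.items()})
T=np.array([.533,-.011]);a=.139;c,s=np.cos(a),np.sin(a)
P=lambda x,y,z:tuple(int(round(v*8)) for v in proj(w,[T[0]+c*x-s*y,T[1]+s*x+c*y,z]))
big=im.copy()
save("w2.png",big)
for x,y,z in((-.085,.033,.024),(.2,.033,.024),(-.085,-.033,.024),(-.005,-.033,.024),(0,-.036,.022),(0,.01,.022),(.215,0,.026)): print((x,y,z),np.array(P(x,y,z))/8)
E
```

```text
[ 0.4718 -0.0195  0.2015] [[-0.1366  0.9906 -0.0041]
 [ 0.9906  0.1366  0.0008]
 [ 0.0013 -0.004  -1.    ]] 5.45 0.05593355555255167
(-0.085, 0.033, 0.024) [294.5   148.875]
(0.2, 0.033, 0.024) [540.75  148.625]
(-0.085, -0.033, 0.024) [295.875 202.25 ]
(-0.005, -0.033, 0.024) [360.375 202.25 ]
(0, -0.036, 0.022) [364.125 204.   ]
(0, 0.01, 0.022) [366.25  167.875]
(0.215, 0, 0.026) [547.375 176.75 ]
```

View pics/w2.png

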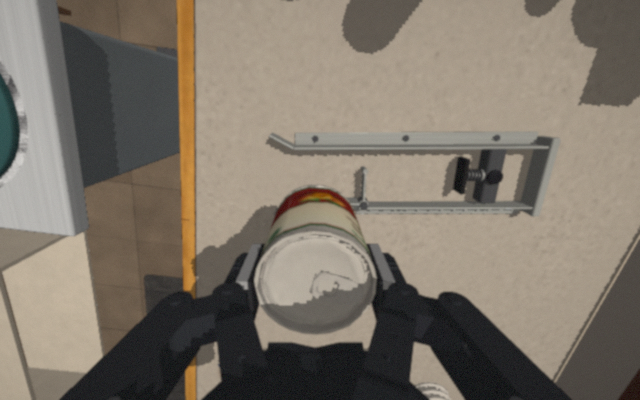

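The wrist view shows the tin held; the left rail's top edge at row 148 and the hinge at (363,205) match the prediction to about 1 px. The tin's top spans about columns 256–376 and rows 232–331. I check the tin's lateral offset in the grip.

```bash
python3 - <<'E'
from h import *
d=np.load("w2.npz");w={k:d[k] for k in("fx","fy","cx","cy","R","t")}
p=np.array([.4718,-.0195,.2015]);R=np.array([[-.1366,.9906,-.0041],[.9906,.1366,.0008],[.0013,-.004,-1]])
for off in(-.004,0,.004):
    q=np.array([proj(w,p+R@[off+.0275*np.cos(t),.0275*np.sin(t),-.036]) for t in np.linspace(0,6.28,60)])
    print(off,q.min(0).round(1),q.max(0).round(1))
s=d["im"][215:345,240:400];g=cv2.cvtColor(s,cv2.COLOR_RGB2HSV)
print(d["im"][225:245,316].tolist()); print(d["im"][322:340,316].tolist())
E
```

```text
-0.004 [254.1 249.6] [371.  345.6]
0 [253.5 241.5] [371.5 339.5]
0.004 [252.8 233.2] [372.1 333.2]
[[89, 95, 79], [110, 108, 99], [120, 115, 107], [116, 112, 104], [114, 112, 103], [125, 121, 112], [151, 143, 133], [171, 162, 151], [173, 164, 151], [157, 147, 136], [167, 160, 147], [184, 176, 163], [181, 171, 158], [182, 172, 159], [188, 180, 166], [189, 181, 166], [189, 180, 164], [186, 177, 163], [181, 173, 158], [180, 170, 156]]
[[96, 93, 87], [95, 91, 83], [90, 87, 82], [90, 85, 79], [87, 82, 77], [87, 81, 78], [87, 85, 79], [89, 85, 79], [88, 85, 80], [92, 88, 82], [95, 92, 85], [108, 103, 95], [138, 128, 117], [158, 146, 130], [169, 157, 140], [168, 155, 138], [174, 159, 143], [170, 157, 140]]
```

The tin sits about 4 mm left (tool +x) of the grip axis, which also agrees with the earlier measurement. I shift -3.5 mm and lower it into the mouth.

>>> {"fn": "send_rows", "kwargs": {
  "moves": [
    [-0.0035,0,0.02,0],
    [0,0,0.035,0],
    [0,0,0.04,0],
    [0,0,0.035,0],
    [0,0,0.02,0],
    [0,0,0.01,0],
    [0,0,0.004,0],
    [0,0,0,0],
    [0,0,0,0]
  ]
}}

```text
clock: 6.4
tcp_pos: [0.4755, -0.0224, 0.0411]
tcp_rot: [[-0.139, 0.99, 0.002], [0.99, 0.139, -0.0], [-0.001, 0.002, -1.0]]
force: [0.6, 0.4, -1.0]
width: 0.056
gripper_force: 64.4
```

>>> {"fn": "send_rows", "kwargs": {
  "moves": [
    [0,0,0.002,0],
    [0,0,0.002,0],
    [0,0,0.001,0],
    [0,0,0,0],
    [0,0,0,0]
  ]
}}

```text
clock: 6.9
tcp_pos: [0.475, -0.0227, 0.0361]
tcp_rot: [[-0.138, 0.99, 0.001], [0.99, 0.138, -0.0], [-0.0, 0.001, -1.0]]
force: [-1.7, 0.4, 4.4]
width: 0.0563
gripper_force: 65.1
```

```bash
python3 - <<'E'
from h import *
o=manip.get_obs();print(o["tcp_pos"],o["force"],o["torque"],o["clock"])
w=camera_info("wrist");im=camera("wrist");np.savez("w3.npz",im=im,**{k:np.array(v) for k,v in w.items()});save("w3.png",im)
E
```

```text
[ 0.47496794 -0.0227035   0.03605739] [-1.69131687  0.39600804  4.37142359] [ 0.08792952  0.3728482  -0.02501585] 6.9
```

View pics/w3.png

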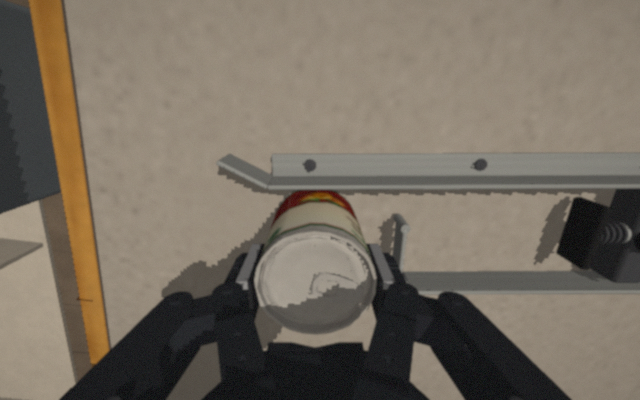

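The tin stands in the mouth, between the left rail (edge rows ~177–190) and the right rail (~291), with the gate flap at (400,215–275) ahead of it. I check the centring numerically.

```bash
python3 - <<'E'
from h import *
d=np.load("w3.npz");w={k:d[k] for k in("fx","fy","cx","cy","R","t")}
im=d["im"]
for c in(300,450,540): print(c,[(r,int(im[r,c].mean())) for r in list(range(172,196))])
for c in(450,540): print(c,[(r,int(im[r,c].mean())) for r in list(range(266,298))])
p=np.array([.475,-.0225,.0361]);R=np.array([[-.139,.99,0],[.99,.139,0],[0,0,-1.]])
for x in(.033,.035,.039,.041,-.033,-.039,-.041): 
  print(x,[proj(w,p+R@[x+.004,y,.0361-.024]).round(1).tolist() for y in(0,.07,.1)])
q=np.array([proj(w,p+R@[.004+.0285*np.cos(t),.0285*np.sin(t),-.036]) for t in np.linspace(0,6.28,60)]);print(q.min(0),q.max(0))
E
```

```text
300 [(172, 128), (173, 131), (174, 127), (175, 122), (176, 109), (177, 95), (178, 92), (179, 91), (180, 92), (181, 91), (182, 91), (183, 92), (184, 95), (185, 117), (186, 132), (187, 132), (188, 120), (189, 93), (190, 56), (191, 40), (192, 34), (193, 34), (194, 36), (195, 37)]
450 [(172, 135), (173, 132), (174, 128), (175, 113), (176, 99), (177, 90), (178, 91), (179, 90), (180, 90), (181, 90), (182, 93), (183, 95), (184, 109), (185, 121), (186, 131), (187, 128), (188, 119), (189, 98), (190, 87), (191, 80), (192, 91), (193, 117), (194, 133), (195, 138)]
540 [(172, 132), (173, 130), (174, 126), (175, 108), (176, 93), (177, 89), (178, 87), (179, 87), (180, 89), (181, 90), (182, 89), (183, 96), (184, 112), (185, 128), (186, 130), (187, 124), (188, 103), (189, 89), (190, 80), (191, 85), (192, 103), (193, 124), (194, 133), (195, 135)]
450 [(266, 138), (267, 139), (268, 136), (269, 137), (270, 131), (271, 115), (272, 99), (273, 90), (274, 88), (275, 91), (276, 89), (277, 89), (278, 89), (279, 87), (280, 89), (281, 88), (282, 87), (283, 90), (284, 88), (285, 87), (286, 89), (287, 91), (288, 
[... 218 characters left out ...]
, 91), (276, 92), (277, 90), (278, 89), (279, 88), (280, 87), (281, 88), (282, 90), (283, 91), (284, 90), (285, 88), (286, 86), (287, 88), (288, 88), (289, 92), (290, 108), (291, 121), (292, 125), (293, 123), (294, 129), (295, 132), (296, 134), (297, 135)]
0.033 [[313.0, 187.4], [432.1, 187.3], [483.1, 187.3]]
0.035 [[313.0, 184.1], [432.6, 184.1], [483.8, 184.0]]
0.039 [[313.0, 177.5], [433.5, 177.5], [485.2, 177.4]]
0.041 [[313.0, 174.2], [434.0, 174.1], [485.9, 174.1]]
-0.033 [[313.3, 282.1], [418.3, 281.9], [463.2, 281.9]]
-0.039 [[313.3, 289.6], [417.2, 289.5], [461.7, 289.4]]
-0.041 [[313.3, 292.1], [416.8, 291.9], [461.1, 291.9]]
[250.81066233 230.78429348] [374.54086955 334.61385457]
```

The tin is centred to within 1 mm. I ease the table pressure and slide forward through the gate.

>>> {"fn": "send_rows", "kwargs": {
  "moves": [
    [0,0,-0.001,0],
    [0,0.003,0,0],
    [0,0.005,0,0],
    [0,0.005,0,0],
    [0,0.005,0,0],
    [0,0.005,0,0],
    [0,0.005,0,0],
    [0,0.005,0,0],
    [0,0.005,0,0],
    [0,0.004,0,0],
    [0,0.003,0,0],
    [0,0,0,0]
  ]
}}

```text
clock: 8.15
tcp_pos: [0.5148, -0.0168, 0.0362]
tcp_rot: [[-0.139, 0.99, -0.01], [0.99, 0.139, -0.001], [0.001, -0.01, -1.0]]
force: [-14.0, -2.2, 17.3]
width: 0.056
gripper_force: 66.0
```

>>> {"fn": "send_rows", "kwargs": {
  "moves": [
    [0,0.003,0,0],
    [0,0.004,0,0],
    [0,0.004,0,0],
    [0,0.004,0,0],
    [0,0.004,0,0],
    [0,0.004,0,0],
    [0,0.004,0,0],
    [0,0.004,0,0],
    [0,0.004,0,0],
    [0,0.003,0,0],
    [0,0.002,0,0],
    [0,0,0,0]
  ]
}}

```text
clock: 9.35
tcp_pos: [0.5544, -0.0105, 0.0362]
tcp_rot: [[-0.139, 0.99, -0.009], [0.99, 0.139, 0.001], [0.002, -0.009, -1.0]]
force: [-13.5, 0.6, 15.3]
width: 0.0555
gripper_force: 66.1
```

The table load is 15–17 N upward, so I raise slightly to unload it before going on.

>>> {"fn": "send_rows", "kwargs": {
  "moves": [
    [0,0,-0.001,0],
    [0,0,-0.001,0],
    [0,0,0,0],
    [0,0,0,0]
  ]
}}

```text
clock: 9.75
tcp_pos: [0.5577, -0.0106, 0.0371]
tcp_rot: [[-0.138, 0.99, -0.001], [0.99, 0.138, 0.0], [0.0, -0.001, -1.0]]
force: [-3.6, 1.8, -3.9]
width: 0.0561
gripper_force: 64.7
```

>>> {"fn": "send_rows", "kwargs": {
  "moves": [
    [0,0.003,0,0],
    [0,0.004,0,0],
    [0,0.004,0,0],
    [0,0.004,0,0],
    [0,0.004,0,0],
    [0,0.004,0,0],
    [0,0.004,0,0],
    [0,0.004,0,0],
    [0,0.003,0,0],
    [0,0.002,0,0],
    [0,0,0,0],
    [0,0,0,0]
  ]
}}

```text
clock: 10.95
tcp_pos: [0.594, -0.0061, 0.0378]
tcp_rot: [[-0.139, 0.99, -0.0], [0.99, 0.139, -0.0], [-0.0, -0.0, -1.0]]
force: [-1.0, 0.9, -2.8]
width: 0.0559
gripper_force: 64.6
```

```bash
python3 - <<'E'
from h import *
o=manip.get_obs();print(o["tcp_pos"],o["force"],o["clock"])
im=camera("wrist");save("w4.png",im)
E
```

```text
[ 0.59398668 -0.00610265  0.03776063] [-0.95433627  0.85061536 -2.75109232] 10.95
```

View pics/w4.png

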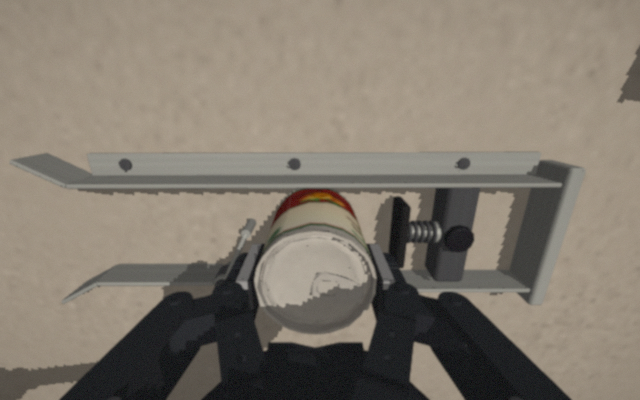

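The gate flap (230–248, 225–270) is nearly shut behind the tin, and the pad's face is at about column 393, roughly 20 mm ahead of it. I approach gently.

>>> {"fn": "send_rows", "kwargs": {
  "moves": [
    [0,0.002,0,0],
    [0,0.003,0,0],
    [0,0.003,0,0],
    [0,0.003,0,0],
    [0,0.002,0,0],
    [0,0.001,0,0],
    [0,0,0,0],
    [0,0,0,0]
  ]
}}

```text
clock: 11.8
tcp_pos: [0.6078, -0.0038, 0.0377]
tcp_rot: [[-0.139, 0.99, -0.0], [0.99, 0.139, 0.0], [0.0, -0.0, -1.0]]
force: [-0.3, -1.1, -2.6]
width: 0.0561
gripper_force: 64.6
```

>>> {"fn": "send_rows", "kwargs": {
  "moves": [
    [0,0.001,0,0],
    [0,0.001,0,0],
    [0,0,0,0]
  ]
}}

```text
clock: 12.1
tcp_pos: [0.61, -0.0036, 0.0379]
tcp_rot: [[-0.139, 0.99, 0.0], [0.99, 0.139, 0.0], [-0.0, 0.0, -1.0]]
force: [-0.4, -0.4, -1.5]
width: 0.0566
gripper_force: 64.6
```

>>> {"fn": "send_rows", "kwargs": {
  "moves": [
    [0,0.001,0,0],
    [0,0.001,0,0],
    [0,0,0,0]
  ]
}}

```text
clock: 12.4
tcp_pos: [0.6121, -0.0033, 0.0379]
tcp_rot: [[-0.139, 0.99, 0.0], [0.99, 0.139, -0.0], [-0.0, 0.0, -1.0]]
force: [0.5, 0.5, -2.1]
width: 0.056
gripper_force: 64.6
```

>>> {"fn": "send_rows", "kwargs": {
  "moves": [
    [0,0.001,0,0],
    [0,0.001,0,0],
    [0,0,0,0]
  ]
}}

```text
clock: 12.7
tcp_pos: [0.614, -0.003, 0.0378]
tcp_rot: [[-0.139, 0.99, 0.0], [0.99, 0.139, 0.0], [-0.0, 0.0, -1.0]]
force: [0.1, 0.3, -2.3]
width: 0.0561
gripper_force: 64.6
```

>>> {"fn": "send_rows", "kwargs": {
  "moves": [
    [0,0.001,0,0],
    [0,0,0,0]
  ]
}}

```text
clock: 12.9
tcp_pos: [0.615, -0.0028, 0.0378]
tcp_rot: [[-0.139, 0.99, 0.0], [0.99, 0.139, 0.0], [-0.0, 0.0, -1.0]]
force: [-0.7, -0.7, -1.8]
width: 0.0563
gripper_force: 64.6
```

>>> {"fn": "send_rows", "kwargs": {
  "moves": [
    [0,0.001,0,0],
    [0,0,0,0]
  ]
}}

```text
clock: 13.1
tcp_pos: [0.616, -0.0027, 0.0378]
tcp_rot: [[-0.139, 0.99, 0.0], [0.99, 0.139, 0.0], [-0.0, 0.0, -1.0]]
force: [0.3, -0.1, -1.9]
width: 0.0557
gripper_force: 64.6
```

>>> {"fn": "send_rows", "kwargs": {
  "moves": [
    [0,0.001,0,0],
    [0,0.001,0,0],
    [0,0,0,0]
  ]
}}

```text
clock: 13.4
tcp_pos: [0.6175, -0.0025, 0.0377]
tcp_rot: [[-0.139, 0.99, -0.001], [0.99, 0.139, -0.0], [0.0, -0.001, -1.0]]
force: [-1.4, -0.2, -1.5]
width: 0.0559
gripper_force: 64.6
```

>>> {"fn": "send_rows", "kwargs": {
  "moves": [
    [0,0.001,0,0],
    [0,0,0,0]
  ]
}}

```text
clock: 13.6
tcp_pos: [0.6181, -0.0024, 0.0376]
tcp_rot: [[-0.139, 0.99, -0.002], [0.99, 0.139, -0.0], [0.0, -0.002, -1.0]]
force: [-3.4, -0.4, -1.2]
width: 0.0561
gripper_force: 64.6
```

>>> {"fn": "send_rows", "kwargs": {
  "moves": [
    [0,0.001,0,0],
    [0,0,0,0]
  ]
}}

```text
clock: 13.8
tcp_pos: [0.6189, -0.0023, 0.0376]
tcp_rot: [[-0.139, 0.99, -0.002], [0.99, 0.139, -0.0], [0.0, -0.002, -1.0]]
force: [-4.0, -0.9, 0.5]
width: 0.0562
gripper_force: 64.6
```

>>> {"fn": "send_rows", "kwargs": {
  "moves": [
    [0,0.001,0,0],
    [0,0.001,0,0],
    [0,0,0,0]
  ]
}}

```text
clock: 14.1
tcp_pos: [0.6202, -0.0021, 0.0375]
tcp_rot: [[-0.139, 0.99, -0.003], [0.99, 0.139, -0.0], [0.0, -0.003, -1.0]]
force: [-7.1, -0.5, 3.0]
width: 0.0559
gripper_force: 64.6
```

>>> {"fn": "send_rows", "kwargs": {
  "moves": [
    [0,0.001,0,0],
    [0,0,0,0],
    [0,0,0,0]
  ]
}}

```text
clock: 14.4
tcp_pos: [0.6207, -0.002, 0.0374]
tcp_rot: [[-0.139, 0.99, -0.004], [0.99, 0.139, -0.0], [0.0, -0.004, -1.0]]
force: [-8.5, -0.7, 3.3]
width: 0.0564
gripper_force: 64.7
```

The pad is pressed about 3.5 mm at roughly 8 N. I add a half-millimetre and hold, then ease back and release.

>>> {"fn": "send_rows", "kwargs": {
  "moves": [
    [0,0.0005,0,0],
    [0,0,0,0],
    [0,0,0,0],
    [0,0,0,0],
    [0,0,0,0]
  ]
}}

```text
clock: 14.9
tcp_pos: [0.621, -0.002, 0.0374]
tcp_rot: [[-0.139, 0.99, -0.005], [0.99, 0.139, -0.0], [0.0, -0.005, -1.0]]
force: [-9.0, -1.3, 3.3]
width: 0.0561
gripper_force: 64.7
```

>>> {"fn": "send_rows", "kwargs": {
  "moves": [
    [0,-0.001,0,0],
    [0,-0.001,0,0],
    [0,-0.001,0,0],
    [0,0,0,0],
    [0,0,0,0],
    [0,0,0,0]
  ]
}}

```text
clock: 15.5
tcp_pos: [0.6192, -0.0022, 0.0374]
tcp_rot: [[-0.139, 0.99, -0.002], [0.99, 0.139, -0.0], [0.0, -0.002, -1.0]]
force: [-4.7, -0.5, -0.4]
width: 0.0563
gripper_force: 64.7
```

>>> {"fn": "send_rows", "kwargs": {
  "moves": [
    [0,0,0,0],
    [0,0,0,0],
    [0,0,0,0],
    [0,0,0,0],
    [0,0,0,0],
    [0,0,0,0],
    [0,0,0,0],
    [0,0,0,0]
  ],
  "jaw": 0.0854
}}

```text
clock: 16.3
tcp_pos: [0.6203, -0.0021, 0.0378]
tcp_rot: [[-0.139, 0.99, 0.0], [0.99, 0.139, 0.0], [0.0, 0.0, -1.0]]
force: [-0.1, -0.3, -0.2]
width: 0.0853
gripper_force: 0.0
```

Forces are zero, so the tin is free. I raise straight up and look.

>>> {"fn": "send_rows", "kwargs": {
  "moves": [
    [0,0,-0.01,0],
    [0,0,-0.02,0],
    [0,0,-0.03,0],
    [0,0,-0.04,0],
    [0,0,-0.04,0],
    [0,0,-0.02,0],
    [0,0,0,0],
    [0,0,0,0]
  ]
}}

```text
clock: 17.1
tcp_pos: [0.6204, -0.0021, 0.1985]
tcp_rot: [[-0.139, 0.99, 0.001], [0.99, 0.139, -0.0], [-0.0, 0.001, -1.0]]
force: [-0.3, -0.3, -0.8]
width: 0.0853
gripper_force: 0.0
```

```bash
python3 - <<'E'
from h import *
o=manip.get_obs();print(o["tcp_pos"],o["force"],o["clock"])
w=camera_info("wrist");im=camera("wrist");save("w5.png",im)
T=np.array([.531,-.011]);a=.139;c,s=np.cos(a),np.sin(a)
for x,y,z in((.086,0,.072),(0,-.036,.022),(0,.01,.022)): print(x,y,z,proj(w,[T[0]+c*x-s*y,T[1]+s*x+c*y,z]))
E
```

```text
[ 0.62040464 -0.00210592  0.19848674] [-0.26629356 -0.33086714 -0.84560475] 17.1
0.086 0 0.072 [309.89254064 185.65894153]
0 -0.036 0.022 [240.97782623 201.85312805]
0 0.01 0.022 [237.54780211 165.23103607]
```

View pics/w5.png

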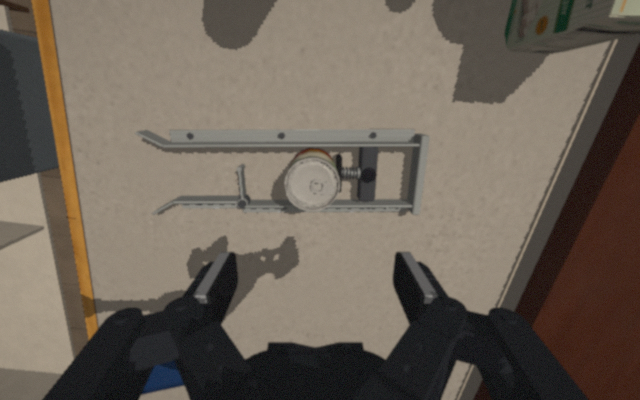

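The tin stands upright at (313,183) against the pad at (339,172). The gate is shut straight across, from (240,168) to (243,202), and nothing else has moved. I hand it in.

```bash
python3 -c "
from h import *
print(manip.sign_off())"
```

```text
the job is handed in; nothing more can be done
None
```

The milk tin is in the chute, upright between the pad and the shut gate. It pressed the pad about 3.5 mm (roughly 8 N) before I let go, and the job is handed in at 17 s; `sign_off` returned no verdict.

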